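# Sort two pulley wheels from slanting pegs onto their rows

## Robot

A 7-joint arm with a two-finger parallel gripper is mounted at the origin on the work surface. World frame = base frame: x ahead of the robot, y to its left, z up, the work surface at z = 0. Lengths are in mm, angles in rad, forces in N, time in s.
With the tool pointing down it reaches from about 400 to 750 mm from the base axis. Payload 19.5 kg.
Tool frame: the origin (TCP) lies on the centre line of the jaws, within the pads' length; the fingertips stand 14 mm ahead of it and the grasp point (between the pads) lies 5 mm behind it; z points along the fingers, y is the line along which they close (so a half turn about z gives the same grasp; the last joint's range is limited). The gripper opens to 85 mm and grips with 20 to 120 N. Pads are 22 mm wide; open, the fingers measure 114 mm over their backs; the gripper's body (76 mm by 85 mm) begins 54 mm behind the grasp point. The pads swing forward as they close: fully open they stand 13 mm farther back than shut.
Start: joints at [-1.373, 0.707, -0.028, 1.485, 0.022, 0.951, -0.075], TCP at [136.557, 558.524, 245.268] pointing down, gripper open.
Joint ranges: [-2.71, 2.71], [-0.32, 2.16], [-1.57, 1.52], [0, 2.45], [-1.46, 4.6], [0, 2.02], [-2.83, 2.83]. Speed limits (rad/s): [1.89, 1.89, 2.57, 2.57, 3.01, 3.01, 3.01].

## Interface

Orientations are given as a unit quaternion [x, y, z, w].
In Python, from workcell import r gives the robot as it stands. Calls block until the motion is done:
- r.move_ptp(position, orientation): joint-space move of the TCP to a pose.
- r.movel(position, rotation=None, speed=150, threshold=None): straight line of the TCP; rotation=None keeps the orientation; speed is the mean speed in mm/s. With threshold (N) it stops when the force on the tool has changed by that much, and returns True; else False.
- r.set_joints(angles): joint-space move.
- r.set_gripper(opening, effort=None): opening from 0.0 (shut) to 1.0 (fully open); effort is the grip in N (None keeps the last); returns when the fingers have stopped.
- r.wait(seconds).
- r.ik(position, orientation): joint angles nearest the present ones, or None.
- r.state(): the state.
- r.snapshot(name): name is "scene" or "top" or "wrist"; returns the picture (420x560x3 uint8, blue, green, red); there is no depth.
- r.get_calibration(name): a dict with "K" (3x3 intrinsics, pixels), "extrinsics" (4x4, takes a point from camera to world coordinates). Camera axes: x right, y down, z forward; pixel columns grow to the right and rows downward; lengths in mm; the calibration is good to about 2 mm. A picture is of the moment at which its call begins: read the wrist's pose just before it. get_calibration takes no time and is no camera call; for the wrist camera it gives the pose at the moment of the call.
A pose or a line that the arm cannot do raises r.PlanningError and nothing moves.
- r.hand_in(): hands the job in; it is judged then, once.
The state is a dict: "clock": time; "joint_positions": joint angles; "qvel": joint speeds; "effort": joint torques, N m; "tcp_pos": TCP position; "tcp_rot": TCP orientation; "contact_force": force on the tool from outside, world axes, zero at the start; "ft_torque": the same for the moment, N m; "gripper_width": opening from 0.0 (shut) to 1.0 (fully open); "finger_force": force on a finger pad.
Only numpy, scipy, OpenCV 4.12 (cv2) and the standard library are available. Lean on these libraries where they do the work, as an engineer would, in place of code of your own. Each camera call takes 0.05 s, during which the arm holds its last target. There are 200 camera calls.

## Task

Two grey pulley wheels, a larger and a smaller one, hang on the slanting pegs under the parts cabinet's half-raised flap. Lift each wheel up and off its peg without dropping it or bumping the flap, slip it onto the free post of the row whose bolted sample wheel is the same size, and press it gently down until the stiff red collar under it is fully home on the wooden base. Leave both wheels lying flat there, released, and leave the button strip, the chrome arc and the brass plate where they are.

Things in the scene. Friction and masses are not known exactly. Their poses are not given: they have to be found in the camera images.
- pulley_large: The larger grey steel pulley wheel, 60 mm outer diameter, about 0.22 kg. 16 mm thick, straight outer rim to grip, 15 mm bore. Hangs on either peg. Origin: centre of the bore on its underside face (towards the peg's foot); z: the wheel's axis, away from the peg's foot; x, y meaningless.
- pulley_small: The smaller grey steel pulley wheel, 48 mm outer diameter, about 0.14 kg. 16 mm thick, straight outer rim to grip, 15 mm bore. Hangs on either peg. Origin: centre of the bore on its underside face (towards the peg's foot); z: the wheel's axis, away from the peg's foot; x, y meaningless.
- row_large: Row for the larger (60 mm) wheels: fixed wooden base 170 x 40 x 15 mm; origin: centre of its underside, x along the row, z up. Sample at local x = +45 mm. Free post: 12 mm thick, rounded tip 54 mm above the base's top, on the centre line (y = 0), clamped in a slot anywhere from x = -59 to -31 mm: not measured, find it by touch or sight. Wheel home: underside at z = 29 mm.
- row_small: Row for the smaller (48 mm) wheels: fixed wooden base 170 x 40 x 15 mm; origin: centre of its underside, x along the row, z up. Sample at local x = +45 mm. Free post: 12 mm thick, rounded tip 54 mm above the base's top, on the centre line (y = 0), clamped in a slot anywhere from x = -59 to -31 mm: not measured, find it by touch or sight. Wheel home: underside at z = 29 mm.
- sample_large (a point): The 60 mm row's sample wheel, bolted; point at the centre of its underside; z up. The row's free post carries, like the sample's, a red collar (22 mm diameter, 14 mm tall); on the free post it slides with a drag of about 5 N and starts 5 to 16 mm above the base. Home: collar down on the base, wheel resting on it.
- sample_small (a point): The 48 mm row's sample wheel, bolted; point at the centre of its underside; z up. The row's free post carries, like the sample's, a red collar (22 mm diameter, 14 mm tall); on the free post it slides with a drag of about 5 N and starts 5 to 16 mm above the base. Home: collar down on the base, wheel resting on it.
- cabinet: Green steel parts cabinet, fixed, 160 deep (x) x 260 wide (y) x 305 mm tall (z). Origin: centre of its underside; front face at local x = -80 mm. Two pegs rise from the front at local y = +60 and -60, z = 70 mm. The open bay above z = 225 mm is partly covered by the flap.
- peg_a (a point): Cabinet peg at local y = +60 mm: point on its axis where a hanging wheel's underside rests on the peg's black collar (22 mm diameter). Axes as the cabinet's. The 12 mm steel peg points along local (-0.588, 0, 0.809), 36 degrees from vertical; it is 102 mm long, this point 66 mm from the front face; rounded tip 36 mm beyond this point.
- peg_b (a point): The same on the cabinet's other peg, at local y = -60 mm.
- flap_edge (a point): Middle of the free edge of the flap: steel plate 256 mm wide, 55 mm long, 4 mm thick, hinged along the cabinet's front top edge (cabinet local x = -82, z = 302 mm). It stands half raised over the pegs and blocks a straight-down reach to the wheels; a light bump turns it.
- button_strip: Bystander: ivory plastic strip of six selector buttons, 130 x 32 x 21 mm, long along its x; origin at the centre of its underside.
- arc_cover: Bystander: chrome light cover, a 26 mm thick bar bent in a 120 degree arc of 85 mm radius, lying flat; origin on the table at the inner side, 38 mm from the arc's outer mid-point along its x.
- escutcheon: Bystander: round brass escutcheon plate, 68 mm diameter, 11 mm high; origin at the centre of its underside.
There are look-alikes about, which are no part of the job. Leave any blue or turquoise look-alike of the pulley_large alone.

How it is judged (in metres and radians):
On the way, in this order (a step that is already met when the one before it is completed fails the run):
1. one of the wheels is lifted clear of its peg (((distance of pulley_large from where it was at the start of the episode above 0.05 m and height (world z) of pulley_large above 0.13 m) or (distance of pulley_small from where it was at the start of the episode above 0.05 m and height (world z) of pulley_small above 0.13 m))), for 0.1 s.
2. one of the wheels is pressed home on its own row (((y of pulley_large in the frame of row_large between -0.004 and 0.004 m and x of pulley_large in the frame of row_large between -0.066 and -0.024 m and z of pulley_large in the frame of row_large between 0.025 and 0.0315 m and angle between pulley_large's own z axis and vertical below 0.12 rad) or (y of pulley_small in the frame of row_small between -0.004 and 0.004 m and x of pulley_small in the frame of row_small between -0.066 and -0.024 m and z of pulley_small in the frame of row_small between 0.025 and 0.0315 m and angle between pulley_small's own z axis and vertical below 0.12 rad))), for 0.2 s.
3. both wheels are pressed home on their own rows (y of pulley_large in the frame of row_large between -0.004 and 0.004 m and x of pulley_large in the frame of row_large between -0.066 and -0.024 m and z of pulley_large in the frame of row_large between 0.025 and 0.0315 m and angle between each of pulley_large, pulley_small's own z axis and vertical below 0.12 rad and y of pulley_small in the frame of row_small between -0.004 and 0.004 m and x of pulley_small in the frame of row_small between -0.066 and -0.024 m and z of pulley_small in the frame of row_small between 0.025 and 0.0315 m), for 0.2 s.
At the end, for the whole second after the job is handed in: Each wheel is on the free post of its own row: within 4 mm of the row's centre line, 24 to 66 mm from the row's middle on the free post's side, flat within 0.12 rad, underside 25 to 31.5 mm above the shelf (29 mm with the collar fully home), released and at rest (all of step 3 and linear speed of each of pulley_large, pulley_small below 0.02 m/s); the robot touches nothing.
It fails at once if a wheel is dropped to the shelf (its underside centre under 24 mm) (height (world z) of any of pulley_large, pulley_small below 0.024 m).
It fails at once if the flap's edge is pushed more than 20 mm from where it stood (distance of flap_edge from where it was at the start of the episode above 0.02 m).
It fails at once if a row is pressed with more than 60 N (contact force between any of row_large, row_small and anything else above 60 N).
It fails at once if a bystander is moved more than 20 mm (distance of any of button_strip, arc_cover, escutcheon from where it was at the start of the episode above 0.02 m).
It also fails if it takes over 72 s, if anything falls off the work surface, if the arm or the gripper's body presses on something with over 40 N, if the wrist force passes 120 N, or if a joint passes its speed limit or range.

## Working session

There is one attempt and no reset: what is moved stays moved. The work goes in short steps, each a Python script; the robot and the scene stay as the last script left them, time stands still between calls to the robot, and variables do not carry over. Pictures are saved under pics/ and viewed, at most 10 in all, crops included, and the job is handed in when it is done.

```bash
mkdir -p pics; ls; python3 - <<'E'
from workcell import r
import cv2
for n in("scene","top"):
    cv2.imwrite(f"pics/{n}0.png",r.snapshot(n)); c=r.get_calibration(n); print(n,c["K"],c["extrinsics"])
print(r.state())
E
```

```text
pics
scene [[403.1631067    0.         279.44938029]
 [  0.         403.1631067  211.47986125]
 [  0.           0.           1.        ]] [[-9.07966376e-01 -3.32526575e-01  2.54996347e-01  3.49260715e+02]
 [-4.18821882e-01  7.00358451e-01 -5.78001964e-01  5.35410261e+02]
 [ 1.36121671e-02 -6.31604399e-01 -7.75171331e-01  8.97186592e+02]
 [ 0.00000000e+00  0.00000000e+00  0.00000000e+00  1.00000000e+00]]
top [[431.51687254   0.         276.0582427 ]
 [  0.         431.51687254 212.67460082]
 [  0.           0.           1.        ]] [[-2.80992867e-02 -9.93799720e-01  1.07575774e-01  4.49090555e+02]
 [-9.99599885e-01  2.75870751e-02 -6.24691112e-03 -8.01436035e+00]
 [ 3.24047756e-03 -1.07708265e-01 -9.94177262e-01  1.33504029e+03]
 [ 0.00000000e+00  0.00000000e+00  0.00000000e+00  1.00000000e+00]]
{'clock': 0.1, 'joint_positions': array([-1.37269082,  0.70702698, -0.02759431,  1.48495813,  0.02200873,
        0.95088655, -0.075505  ]), 'qvel': array([-4.23872712e-04, -3.93943032e-03,  1.66349530e-04, -1.90824440e-03,
        1.12720789e-03, -7.15617654e-04,  5.74362837e-05]), 'effort': array([-3.13914361e-04, -8.84256077e+01,  1.23629272e+00, -2.36437207e+01,
        1.71404524e-02,  5.12794839e-03, -8.69718718e-06]), 'tcp_pos': array([136.52944603, 558.32728358, 244.88093567]), 'tcp_rot': array([ 1.19624484e-01,  9.92819090e-01, -4.87044524e-04, -3.29960019e-05]), 'contact_force': array([-0.1913994 ,  0.72215898,  0.50463112]), 'ft_torque': array([-0.02116889,  0.02586017,  0.07278883]), 'finger_force': 0.0, 'gripper_width': 1.0055388092953585}
```

View pics/scene0.png

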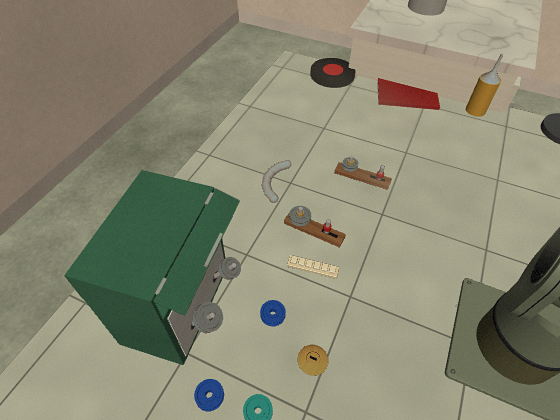

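View pics/top0.png

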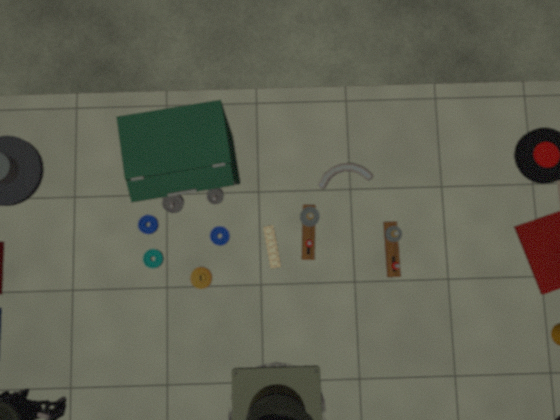

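The scene view shows the cabinet at (155,260). Its small wheel is near (230,267) and the large one near (208,317). The rows are at about (315,228) (large sample at 300,215) and (362,175) (small sample). I'll enlarge both areas.

```bash
python3 - <<'E'
import cv2,numpy as np
s=cv2.imread("pics/scene0.png");t=cv2.imread("pics/top0.png")
z=lambda i,x0,y0,x1,y1,k:cv2.resize(i[y0:y1,x0:x1],None,fx=k,fy=k,interpolation=cv2.INTER_CUBIC)
cv2.imwrite("pics/c1.png",z(s,60,165,250,365,3))   # 570x600
a=z(s,275,145,405,255,5); cv2.imwrite("pics/c2.png",a) #650x550
t=cv2.convertScaleAbs(t,alpha=1.7,beta=10)
cv2.imwrite("pics/c3.png",np.vstack([z(t,110,95,250,215,4)[:, :560],np.zeros((0,560,3),np.uint8)]))
cv2.imwrite("pics/c4.png",z(t,295,195,410,285,6))
E
```

```text
(no output)
```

View pics/c1.png

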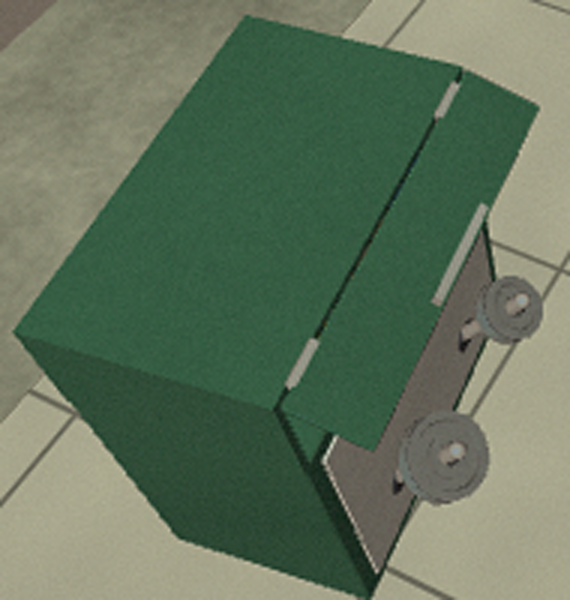

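View pics/c2.png

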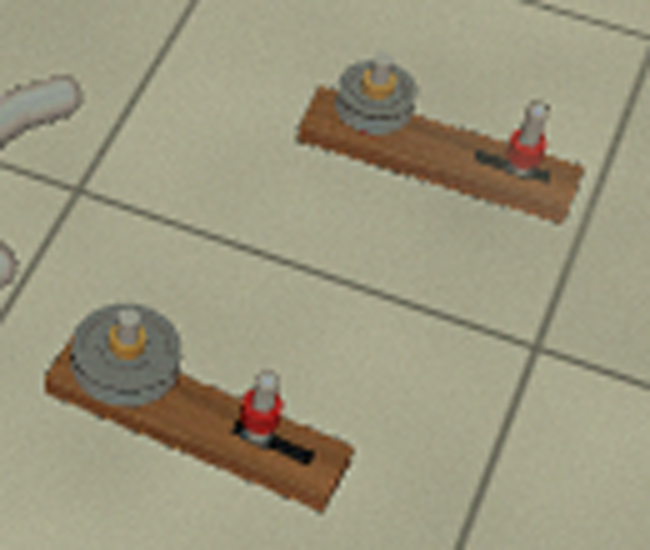

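View pics/c4.png

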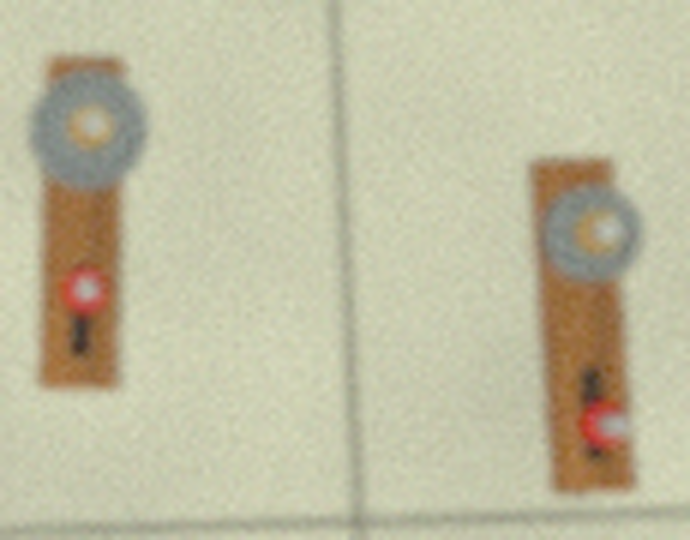

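The large wheel hangs on peg_a (the peg nearer the lower side of the scene view) and the small one on peg_b. In the top view the large row's post tip is at about (309,243) and the small row's at about (397,266). Next I fit the poses from both cameras.

```bash
cat > h.py <<'E'
import numpy as np
from scipy.spatial.transform import Rotation as R
from scipy.optimize import least_squares
from workcell import r
def proj(c,P):
    T=np.linalg.inv(c["extrinsics"]); q=T[:3,:3]@np.asarray(P,float)+T[:3,3]; p=c["K"]@q; return p[:2]/p[2]
def W(pose,p):  # pose x,y,yaw ; local point -> world
    c,s=np.cos(pose[2]),np.sin(pose[2]); return np.array([pose[0]+c*p[0]-s*p[1],pose[1]+s*p[0]+c*p[1],p[2]])
def quat(ax,zy):  # tool z = zy, tool y = ax
    x=np.cross(ax,zy); return R.from_matrix(np.c_[x,ax,zy]).as_quat()
E
python3 - <<'E'
from h import *
S=r.get_calibration("scene");T=r.get_calibration("top")
u=lambda x,k,o:(x+.5)/k-.5+o
c1=lambda x,y:(S,[u(x,3,60),u(y,3,165)]); c2=lambda x,y:(S,[u(x,5,275),u(y,5,145)]); c4=lambda x,y:(T,[u(x,6,295),u(y,6,195)])
def wh(s): return (-80-.588*82,s*60,70+.809*82)
tip=lambda s:(-80-.588*100,s*60,70+.809*100)
cab=[(c1(247,15),(80,-130,305)),(c1(15,330),(80,130,305)),(c1(462,66),(-80,-130,305)),(c1(277,408),(-80,130,305)),(c1(368,598),(-80,130,0)),(c1(180,538),(80,130,0)),(c1(519,301),tip(-1)),(c1(456,452),tip(1)),
 ((T,[118,117]),(80,130,305)),((T,[220.5,101]),(80,-130,305))]
fl=[(c1(540,107),-128),(c1(375,450),128),((T,[131,201]),128),((T,[239,183]),-128)]
def f(v):
    e=[proj(c,W(v,p))-px for (c,px),p in cab]
    e+=[proj(c,W(v,(-82-55*np.cos(v[3]),y,302-55*np.sin(v[3]))))-px for (c,px),y in fl]
    return np.concatenate(e)
s=least_squares(f,[600,250,.16,.3],x_scale=[10,10,.1,.1],loss="soft_l1"); print("cab",s.x,f(s.x).reshape(-1,2).round(1).tolist())
for v in(wh(1),wh(-1)): print(W(s.x,v))
def row(top,sc,tp,st,sam,x0):
    def g(v):
        cs=[(85,20),(85,-20),(-85,-20),(-85,20)]
        e=[proj(T,W(v,(*c,15)))-p[1] for c,p in zip(cs,top)]+[proj(c,W(v,(v[3],0,67)))-p for c,p in(tp,st)]+[proj(T,W(v,(45,0,45)))-sam[1]]
        e+=[proj(S,W(v,(*c,15)))-p[1] for c,p in sc]
        return np.concatenate(e)
    q=least_squares(g,x0,x_scale=[10,10,.1,10]); print(q.x,"post",W(q.x,(q.x[3],0,69)),g(q.x).reshape(-1,2).round(1).tolist())
row([c4(50,60),c4(122,58),c4(118,385),c4(40,385)],[((-85,-20),c2(353,452)),((-85,20),c2(322,497)),((85,20),c2(47,378))],c4(87,287),c2(266,378),c4(88,128),[500,-50,0,-45])
row([c4(530,162),c4(611,160),c4(634,487),c4(555,492)],[((-85,-20),c2(582,168)),((-85,20),c2(565,208)),((85,20),c2(298,130))],c4(612,426),c2(539,107),c4(591,232),[500,-300,0,-45])
c=r.get_calibration("wrist");st=r.state()
M=np.linalg.inv(np.r_[np.c_[R.from_quat(st["tcp_rot"]).as_matrix(),st["tcp_pos"]],[[0,0,0,1]]])@c["extrinsics"]; print(c["K"],M.round(3))
E
```

```text
cab [7.49777525e+02 2.31265995e+02 1.39141450e-01 3.50872768e-01] [[-0.2, -0.4], [-0.4, 0.1], [0.3, -0.2], [-1.0, 0.0], [1.2, 0.9], [-1.2, -0.2], [2.1, -1.1], [1.5, -1.7], [-1.6, -1.3], [0.5, -2.1], [0.0, 0.2], [-0.1, 0.1], [0.5, 0.8], [-4.5, 1.7]]
[614.47910144 272.90347102 136.338     ]
[631.12225105 154.06321871 136.338     ]
[ 5.31342664e+02 -1.13164540e+02 -6.45026309e-02 -3.56343794e+01] post [ 495.78238927 -110.86762236   69.        ] [[-0.4, -0.9], [0.6, -0.1], [-0.3, 0.8], [-0.4, 0.4], [0.2, 0.0], [-0.0, 0.1], [0.2, -0.0], [0.2, -1.0], [0.6, 0.7], [-0.9, -0.1]]
[ 4.72000769e+02 -3.65572962e+02  1.79674291e-02 -5.08907038e+01] post [ 421.1182792  -366.48728767   69.        ] [[0.1, -0.4], [-0.5, -0.7], [-0.0, 0.6], [-0.0, 0.4], [1.1, 0.0], [-0.3, 0.8], [0.0, 0.0], [0.1, -0.1], [0.3, 0.7], [-0.3, -0.5]]
[[309.73686131   0.         275.66984158]
 [  0.         309.73686131 211.08252938]
 [  0.           0.           1.        ]] [[-1.00000e-03 -9.61000e-01 -2.77000e-01  7.01860e+01]
 [ 1.00000e+00 -1.00000e-03 -1.00000e-03  1.02400e+00]
 [ 1.00000e-03 -2.77000e-01  9.61000e-01 -1.27058e+02]
 [ 0.00000e+00  0.00000e+00  0.00000e+00  1.00000e+00]]
```

```bash
cat >> h.py <<'E'
cab=np.array([749.78,231.27,.1391])
def tilt(c=cab,a=36):
    yl=np.array([-np.sin(c[2]),np.cos(c[2]),0]);xl=np.array([np.cos(c[2]),np.sin(c[2]),0]);a=np.radians(a)
    return quat(yl,np.sin(a)*xl-np.cos(a)*np.array([0,0,1])), -np.sin(a)*xl+np.cos(a)*np.array([0,0,1])
def peg(s,d,c=cab): # point at distance d along peg from front face, s*60 sideways
    return W(c,(-80-.5878*d,s*60,70+.8090*d))
def down(yaw): # tool down, y along world dir of yaw+90
    return quat(np.array([-np.sin(yaw),np.cos(yaw),0]),np.array([0,0,-1.]))
E
python3 - <<'E'
from h import *
import cv2
q,ax=tilt()
for s in(1,-1):
  for d in (68,74,140,200): print(s,d,r.ik(peg(s,d),q))
print(r.ik([496,-111,60],down(-.0645)),r.ik([421,-366.5,60],down(.018)),r.ik([421,-366.5,200],down(.018)))
r.move_ptp(peg(0,205),q)
c=r.get_calibration("wrist"); im=r.snapshot("wrist"); cv2.imwrite("pics/w1.png",im); np.savez("w1.npz",E=c["extrinsics"],K=c["K"])
for s in(1,-1):print(proj(c,peg(s,100)),proj(c,peg(s,82)))
st=r.state();print(st["clock"],st["tcp_pos"],st["joint_positions"].round(2),st["contact_force"])
E
```

```text
1 68 [-0.1155181   1.06060673 -0.90754154  1.85200912  1.92453422  0.970174
 -0.41267192]
1 74 [-0.11670342  1.04841722 -0.90751642  1.86194053  1.91719281  0.96907411
 -0.41733952]
1 140 [-0.13122389  0.90973069 -0.90727772  1.95640997  1.82345237  0.94461646
 -0.45020745]
1 200 [-0.14458759  0.77669607 -0.90717534  2.01753584  1.71427489  0.90598853
 -0.44331091]
-1 68 [ 0.26194993  1.25783953 -1.34838108  1.95347062  2.01187678  1.26612683
 -0.11971327]
-1 74 [ 0.26260058  1.24459535 -1.34831064  1.96379601  2.00277085  1.26439107
 -0.12843138]
-1 140 [ 0.27094291  1.08977339 -1.34747361  2.06276292  1.89601195  1.22263284
 -0.21077149]
-1 200 [ 0.28502386  0.93502341 -1.34656187  2.12762156  1.78798077  1.1491999
 -0.25376397]
[ 0.28692854  0.92264111 -0.23910691  1.8914154   0.52117297  0.38893551
  1.15877843] [ 0.5456274   0.97282583  0.22296442  1.7177926  -0.39460269  0.49538645
  2.61257523] [ 1.00455564  0.8106567  -0.69439104  1.59773821  0.60284845  0.9578489
  1.69539782]
[350.80773052 216.21136564] [345.83561636 209.94539795]
[197.68202511 216.13464442] [202.89711895 209.87732629]
2.3 [550.98099494 204.05312458 235.78987361] [ 0.14  0.94 -1.35  2.09  1.75  1.22 -0.32] [-0.01467081  0.27891211 -0.73520124]
```

View pics/w1.png

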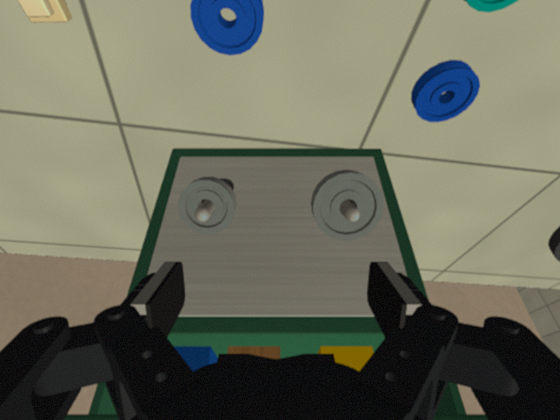

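The wrist view shows the small wheel at about (208,205) with its tip at (204,211), and the large wheel at about (347,205) with its tip at (351,211). Both are a few pixels off the prediction. I'll enlarge it to refine.

```bash
python3 - <<'E'
import cv2
i=cv2.imread("pics/w1.png")[140:260,165:395]
cv2.imwrite("pics/w1c.png",cv2.convertScaleAbs(cv2.resize(i,(690,360),interpolation=cv2.INTER_CUBIC),alpha=1.2))
E
```

```text
(no output)
```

View pics/w1c.png

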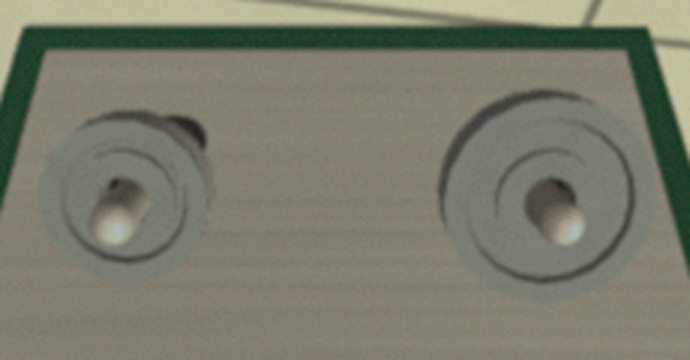

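```bash
python3 - <<'E'
from h import *
S=r.get_calibration("scene");n=np.load("w1.npz");Wc=dict(K=n["K"],extrinsics=n["E"])
u=lambda x,o:(x+.5)/3-.5+o
c1=lambda x,y:(S,[u(x,60),u(y,165)]); w=lambda x,y:(Wc,[u(x,165),u(y,140)])
P=lambda s,d:(-80-.5878*d,s*60,70+.809*d)
A=[(w(125,198),P(-1,82)),(w(548,200),P(1,82)),(w(115,226),P(-1,99)),(w(565,224),P(1,99)),(w(22,28),(-80,-130,0)),(w(650,28),(-80,130,0))]
B=[(c1(247,15),(80,-130,305)),(c1(15,330),(80,130,305)),(c1(462,66),(-80,-130,305)),(c1(277,408),(-80,130,305)),(c1(368,598),(-80,130,0)),(c1(180,538),(80,130,0)),(c1(519,301),P(-1,99)),(c1(456,452),P(1,99)),(c1(444,457),P(1,80)),(c1(508,309),P(-1,80))]
for L,nm in((A,"wrist"),(A[:4],"wrist wheels"),(B,"scene"),(A+B,"all")):
    f=lambda v:np.concatenate([proj(c,W(v,p))-px for (c,px),p in L])
    s=least_squares(f,cab,x_scale=[10,10,.1]);print(nm,s.x.round(3),f(s.x).reshape(-1,2).round(1).tolist()); print(peg(1,74,s.x),peg(-1,74,s.x))
E
```

```text
wrist [7.48345e+02 2.33395e+02 1.38000e-01] [[-0.7, 3.3], [1.7, 2.8], [-2.1, -0.2], [1.0, 0.7], [-0.8, -2.7], [1.2, -2.4]]
[617.78081724 275.87534444 129.866     ] [634.25295491 157.01126795 129.866     ]
wrist wheels [7.46880e+02 2.33316e+02 1.38000e-01] [[-1.0, 2.3], [2.1, 1.7], [-2.4, -1.3], [1.4, -0.5]]
[616.29088833 275.71950346 129.866     ] [632.83279667 156.86511663 129.866     ]
scene [7.49847e+02 2.32084e+02 1.36000e-01] [[-0.2, -0.2], [-0.9, 0.2], [0.3, 0.2], [-1.7, 0.5], [0.7, 1.3], [-1.6, -0.1], [1.7, -0.5], [0.8, -1.0], [0.5, -0.9], [1.1, -0.7]]
[619.37394114 274.84423268 129.866     ] [635.59062196 155.94503477 129.866     ]
all [7.48860e+02 2.32834e+02 1.34000e-01] [[-0.9, 3.5], [1.3, 3.3], [-2.3, 0.0], [0.6, 1.2], [-1.1, -2.7], [0.8, -1.9], [0.0, 0.2], [-0.8, 0.7], [0.6, 0.7], [-1.6, 1.2], [0.8, 1.9], [-1.5, 0.3], [1.9, 0.1], [1.0, -0.4], [0.7, -0.4], [1.3, -0.2]]
[618.44496038 275.76954626 129.866     ] [634.5019415  156.84867611 129.866     ]
```

```bash
sed -i 's/^cab=.*/cab=np.array([748.6,232.9,.136])/' h.py
python3 - <<'E'
from h import *
import cv2
q,ax=tilt()
def p(n):
    st=r.state();print(n,round(st["clock"],1),st["tcp_pos"].round(1),st["contact_force"].round(1),st["ft_torque"].round(2),round(st["gripper_width"],3),round(st["finger_force"],1))
r.move_ptp(peg(1,150),q)
print(r.movel(peg(1,67),q,speed=90,threshold=12)); p("at")
r.set_gripper(0.6,effort=25); p("grip25")
r.set_gripper(0.6,effort=70); p("grip70")
print(r.movel(peg(1,67)+3*ax,q,speed=20,threshold=30)); p("lift3")
cv2.imwrite("pics/g1.png",r.snapshot("wrist"))
E
```

```text
False
at 3.8 [622.1 276.3 124.7] [ 0.6  0.4 -0.3] [-0.05  0.59  0.04] 0.996 0.0
grip25 4.2 [622.1 276.3 124.9] [-4.9 -2.7  6.5] [-0.37  0.62 -0.24] 0.703 25.0
grip70 4.4 [621.9 276.3 125.1] [-11.3  -5.6  13. ] [-0.82  0.9  -0.59] 0.69 70.6
False
lift3 4.7 [620.6 275.8 126.8] [ 1.9 -0.4  0.4] [-0.24  0.29 -0.15] 0.681 75.5
```

```bash
cat >> h.py <<'E'
import cv2
def p(n):
    st=r.state();print(n,round(st["clock"],1),st["tcp_pos"].round(1),st["contact_force"].round(1),st["ft_torque"].round(2),round(st["gripper_width"],3),round(st["finger_force"],1),flush=True)
E
python3 - <<'E'
from h import *
q,ax=tilt()
print(r.movel(peg(1,67+75),q,speed=80,threshold=25)); p("lift")
c=r.get_calibration("wrist"); im=r.snapshot("wrist"); cv2.imwrite("pics/g2.png",im)
st=r.state();Rt=R.from_quat(st["tcp_rot"]).as_matrix()
for z in(-5-8,-5): print(z,proj(c,st["tcp_pos"]+Rt@[0,0,z]))
E
```

```text
False
lift 5.8 [578.6 270.  184.5] [-0.1 -0.8 -2.3] [-0.14  0.92 -0.03] 0.68 76.1
-13 [273.91067101 298.23775664]
-5 [274.03730452 288.33859279]
```

View pics/g2.png

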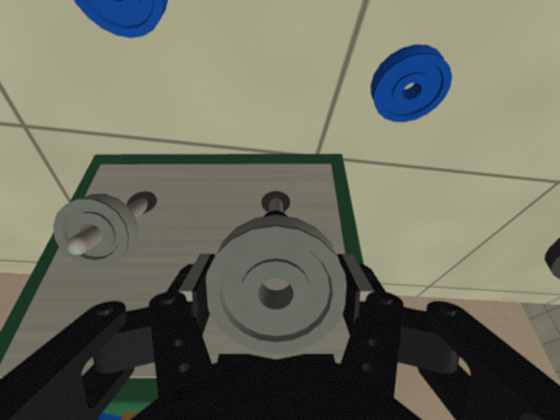

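The large wheel is held, with its top face centred at about (276,288) and its bore at about (276,293). I'll measure its offset in the hand numerically.

```bash
python3 - <<'E'
import cv2
g=cv2.cvtColor(cv2.imread("pics/g2.png"),cv2.COLOR_BGR2GRAY)
print("h",g[284:289,200:218].mean(0).round().tolist());print("h2",g[284:289,336:356].mean(0).round().tolist())
print("v col 276, 210..360",list(enumerate(g[210:362,274:279].mean(1).round().astype(int).tolist(),210)))
print("bore row 292",list(enumerate(g[291:294,250:304].mean(0).round().astype(int).tolist(),250)))
E
```

```text
h [22.0, 21.0, 23.0, 20.0, 19.0, 36.0, 74.0, 100.0, 106.0, 105.0, 105.0, 105.0, 104.0, 104.0, 105.0, 105.0, 104.0, 104.0]
h2 [105.0, 106.0, 105.0, 105.0, 107.0, 106.0, 106.0, 106.0, 107.0, 102.0, 64.0, 23.0, 8.0, 11.0, 11.0, 10.0, 11.0, 11.0, 8.0, 12.0]
v col 276, 210..360 [(210, 41), (211, 17), (212, 6), (213, 14), (214, 30), (215, 46), (216, 56), (217, 60), (218, 59), (219, 58), (220, 59), (221, 60), (222, 60), (223, 60), (224, 54), (225, 52), (226, 76), (227, 98), (228, 106), (229, 104), (230, 105), (231, 104), (232, 104), (233, 105), (234, 105), (235, 105), (236, 106), (237, 105), (238, 104), (239, 105), (240, 104), (241, 105), (242, 104), (243, 105), (244, 105), (245, 105), (246, 103), (247, 105), (248, 105), (249, 104), (250, 105), (251, 104), (252, 104), (253, 103), (254, 104), (255, 103), (256, 103), (257, 99), (258, 79), (259, 50), (260, 48), (261, 77), (262, 100), (263, 104), (264, 103), (265, 104), (266, 101), (267, 102), (268, 103), (269, 101), (270, 102), (271, 102), (272, 101), (273, 102), (274, 102), (275, 101), (276, 101), (277, 104), (278, 108), (279, 112), (280, 114
[... 867 characters left out ...]
 113), (356, 115), (357, 114), (358, 96), (359, 54), (360, 18), (361, 12)]
bore row 292 [(250, 104), (251, 104), (252, 104), (253, 105), (254, 105), (255, 104), (256, 104), (257, 102), (258, 90), (259, 78), (260, 72), (261, 70), (262, 66), (263, 64), (264, 60), (265, 56), (266, 52), (267, 50), (268, 48), (269, 45), (270, 43), (271, 41), (272, 43), (273, 41), (274, 41), (275, 43), (276, 43), (277, 44), (278, 43), (279, 45), (280, 45), (281, 44), (282, 46), (283, 46), (284, 49), (285, 46), (286, 47), (287, 49), (288, 48), (289, 48), (290, 47), (291, 46), (292, 53), (293, 83), (294, 102), (295, 107), (296, 106), (297, 106), (298, 106), (299, 107), (300, 105), (301, 106), (302, 105), (303, 105)]
```

```bash
cat >> h.py <<'E'
Mc=np.array([[-.001,-.961,-.277,70.186],[1,-.001,-.001,1.024],[.001,-.277,.961,-127.058],[0,0,0,1]])
def facefit(L,Rr,T,B,rad,pitchfree=True):
    c=dict(K=r.get_calibration("wrist")["K"],extrinsics=Mc); a=np.linspace(0,2*np.pi,361)
    def f(v):
        P=[proj(c,[v[0]+rad*np.cos(t)*np.cos(v[3]),v[1]+rad*np.sin(t),v[2]+rad*np.cos(t)*np.sin(v[3])]) for t in a]; P=np.array(P)
        return np.r_[P[:,0].min()-L,P[:,0].max()-Rr,P[:,1].min()-T,P[:,1].max()-B,0 if pitchfree else 100*v[3]]
    s=least_squares(f,[0,0,-12,0.]); return s.x,s.fun
E
python3 - <<'E'
from h import *
for pf in(True,False):print(facefit(205.8,346.2,225.7,358.7,30,pf))
print(facefit(258,293.2,276.5,309,7.5,False))
E
```

```text
(array([-0.78489742,  0.98967148, -9.65903442,  0.12661197]), array([-1.02318154e-12,  1.13686838e-12,  6.53699317e-13, -3.97903932e-12,
        0.00000000e+00]))
(array([  0.33612261,   0.99033066, -12.66944065,   0.01551989]), array([-1.8268736 ,  1.82776673,  1.92510388, -2.17440507,  1.55198866]))
(array([ 1.27789933e+00,  8.30328180e-01, -1.18889627e+01,  6.60219994e-04]), array([-0.30851532,  0.30847039,  0.34195378, -0.35305511,  0.066022  ]))
```

```bash
sed -i 's/1.024\]/0.1]/' h.py; python3 - <<'E'
from h import *
q,ax=tilt()
r.movel(r.state()["tcp_pos"]+[-30,-20,50],q,speed=150)
rl=np.array([531.3,-113.2,-.0645]);xo=-35.6
t=W(rl,(xo+75,0,150)); r.move_ptp(t,down(rl[2])); r.wait(.3)
p("at"); c=r.get_calibration("wrist"); im=r.snapshot("wrist"); cv2.imwrite("pics/r1.png",im)
st=r.state(); np.savez("r1.npz",E=c["extrinsics"],t=st["tcp_pos"],q=st["tcp_rot"])
for z in(67,69,34):print(z,proj(c,W(rl,(xo,0,z))))
cv2.imwrite("pics/r1c.png",cv2.resize(im[0:240,160:400],None,fx=2.5,fy=2.5,interpolation=cv2.INTER_CUBIC))
E
```

```text
at 8.1 [ 570.7 -115.3  150.1] [ 0.1 -0.3 -3.5] [-0.04  0.04 -0.05] 0.679 76.1
67 [273.81473662 113.6987459 ]
69 [273.79365808 113.6204402 ]
34 [274.11216003 114.80365874]
```

View pics/r1c.png

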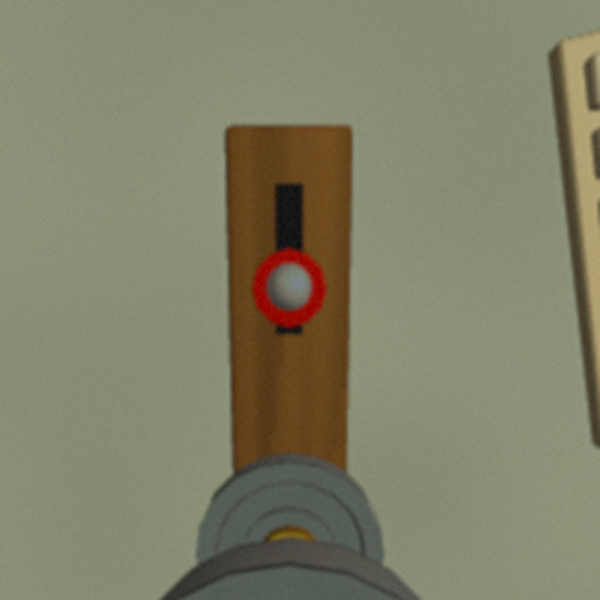

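The post tip is at (275.7,113.7) against a predicted (273.8,113.6), so after removing the 1 mm camera bias they agree within 0.5 mm. I'll insert with a guarded search.

```bash
cat >> h.py <<'E'
def insert(row,x,y,zt=54):
    q=down(row[2]); t=lambda dx,dy,z:W(row,(x+dx,y+dy,z))
    r.movel(t(0,0,95),q,speed=150); r.movel(t(0,0,80),q,speed=80); p("above")
    for dx,dy in[(0,0),(1.5,0),(-1.5,0),(0,1.5),(0,-1.5),(3,0),(-3,0),(1.5,1.5),(-1.5,-1.5),(1.5,-1.5),(-1.5,1.5),(4.5,0),(-4.5,0)]:
        r.movel(t(dx,dy,79),q,speed=60)
        hit=r.movel(t(dx,dy,zt),q,speed=35,threshold=7); st=r.state(); p((dx,dy,hit))
        if not hit or st["tcp_pos"][2]<zt+6: return dx,dy
        r.movel(t(dx,dy,79),q,speed=60)
E
python3 - <<'E'
from h import *
print(insert(np.array([531.3,-113.2,-.0645]),-35.6+.8,.3))
E
```

```text
above 9.2 [ 496.7 -110.5   79.8] [-0.7  0.2 -2.9] [-0.05 -0.06  0.02] 0.686 76.1
(0, 0, False) 10.4 [ 496.7 -110.6   54.2] [ 0.7  0.1 -2. ] [ 0.01 -0.02 -0.01] 0.683 76.1
(0, 0)
```

```bash
python3 - <<'E'
from h import *
row=np.array([531.3,-113.2,-.0645]);q=down(row[2])
print(r.movel(W(row,(-34.8,.3,28)),q,speed=15,threshold=16)); p("press")
r.wait(.2);p("after")
E
```

```text
True
press 11.7 [ 496.7 -110.7   31.6] [-2.5 -1.5 12. ] [-0.31  0.35  0.01] 0.68 77.4
after 11.9 [ 496.7 -110.7   31.6] [-1.6 -1.1 11.8] [-0.27  0.4  -0.03] 0.681 77.4
```

```bash
python3 - <<'E'
from h import *
row=np.array([531.3,-113.2,-.0645]);q=down(row[2])
print(r.movel(W(row,(-34.8,.3,27)),q,speed=15,threshold=14)); p("press2")
r.set_gripper(1.0);r.wait(.2);p("open")
r.movel(W(row,(-34.8,.3,125)),q,speed=120);p("up")
r.movel(W(row,(-34.8+75,.3,150)),q,speed=200)
cv2.imwrite("pics/h1.png",r.snapshot("wrist")); cv2.imwrite("pics/h1s.png",r.snapshot("scene"))
E
```

```text
True
press2 12.1 [ 496.8 -110.7   31.5] [-4.2 -1.9 19. ] [-0.43  0.98 -0.05] 0.678 77.9
open 12.7 [ 496.6 -110.8   30.8] [-0.3  0.3 -0.2] [-0.04 -0.01  0.  ] 0.998 0.0
up 13.6 [ 496.4 -110.7  124.4] [ 0.6 -1.  -0.4] [ 0.02  0.01 -0.  ] 0.999 0.0
```

```bash
python3 - <<'E'
from h import *
q,ax=tilt()
r.movel([520,-60,235],speed=200)
r.move_ptp(peg(-1,205),q)
print(r.movel(peg(-1,68),q,speed=110,threshold=12)); p("at")
r.set_gripper(0.45,effort=25); p("grip25")
r.set_gripper(0.45,effort=70); p("grip70")
print(r.movel(peg(-1,68)+3*ax,q,speed=20,threshold=30)); p("lift3")
print(r.movel(peg(-1,68+75),q,speed=80,threshold=25)); p("lift")
im=r.snapshot("wrist"); cv2.imwrite("pics/g3.png",im)
g=cv2.cvtColor(im,cv2.COLOR_BGR2GRAY)
h=g[284:289,205:350].mean(0);v=g[215:370,274:279].mean(1)
print("h",[(i+205,int(a)) for i,a in enumerate(h) if abs(a-105)>8]);print("v",[(i+215,int(a)) for i,a in enumerate(v) if abs(a-105)>8])
E
```

```text
False
at 17.5 [637.8 157.3 125.6] [-0.4  0.1 -0.2] [-0.07  0.6   0.06] 1.002 0.0
grip25 17.9 [637.8 157.2 125.4] [-5.9 -1.1  6.1] [-0.29  0.62 -0.11] 0.559 24.3
grip70 18.1 [637.7 157.2 125.6] [-9.7 -2.8 13.2] [-0.54  0.75 -0.35] 0.542 68.9
False
lift3 18.4 [636.2 156.9 127.6] [1.1 0.1 0.9] [-0.18  0.35 -0.08] 0.537 71.9
False
lift 19.5 [594.3 151.1 185.3] [-1.   0.6 -1.5] [-0.13  0.78 -0.04] 0.544 72.1
h [(205, 77), (206, 78), (207, 77), (208, 78), (209, 68), (210, 47), (211, 25), (212, 15), (213, 16), (214, 16), (215, 22), (216, 22), (217, 20), (218, 22), (219, 19), (220, 42), (221, 87), (260, 87), (261, 78), (262, 69), (263, 68), (264, 71), (265, 78), (266, 84), (267, 89), (268, 94), (284, 93), (285, 87), (286, 81), (287, 71), (288, 57), (289, 51), (290, 62), (291, 82), (314, 87), (315, 63), (316, 62), (317, 85), (331, 64), (332, 22), (333, 8), (334, 11), (335, 9), (336, 11), (337, 13), (338, 14), (339, 17), (340, 20), (341, 37), (342, 62), (343, 74), (344, 77), (345, 78), (346, 77), (347, 77), (348, 78), (349, 78)]
v [(215, 18), (216, 18), (217, 17), (218, 15), (219, 25), (220, 44), (221, 58), (222, 61), (223, 61), (224, 61), (225, 61), (226, 61), (227, 61), (228, 56), (229, 54), (230, 58), (231, 57), (232, 59), (233, 58), (234, 59), (235, 60), (236, 59), (237, 60), (238, 60), (239, 54), (240, 47), (241, 70), (242, 95), (258, 89), (259, 60), (260, 46), (261, 63), (262, 89), (289, 93), (290, 61), (291, 45), (292, 44), (293, 43), (294, 44), (295, 45), (296, 46), (297, 46), (298, 44), (299, 45), (300, 45), (301, 46), (302, 44), (303, 45), (304, 44), (305, 44), (306, 45), (307, 46), (308, 63), (309, 88), (324, 76), (325, 56), (326, 53), (327, 53), (328, 55), (329, 70), (330, 92), (355, 114), (358, 90), (359, 50), (360, 18), (361, 10), (362, 13), (363, 12), (364, 11), (365, 12), (366, 9), (367, 14), (368, 13), (369, 14)]
```

```bash
python3 - <<'E'
from h import *
def red(im):
    b,g,R_=[im[...,i].astype(int) for i in range(3)]; m=((R_>110)&(g<60)&(b<60)).astype(np.uint8); m[230:]=0
    n,l,s,c=cv2.connectedComponentsWithStats(m); k=1+s[1:,4].argmax(); return s[k],(s[k][0]+s[k][2]/2-.5,s[k][1]+s[k][3]/2-.5)
print("large",red(cv2.imread("pics/r1.png")))
q,ax=tilt()
r.movel(r.state()["tcp_pos"]+[-40,-20,50],q,speed=150)
rs=np.array([472.0,-365.6,.018]);xo=-50.9
r.move_ptp(W(rs,(xo+75,0,150)),down(rs[2])); r.wait(.3)
p("at"); c=r.get_calibration("wrist"); im=r.snapshot("wrist"); cv2.imwrite("pics/r2.png",im)
print(red(im))
for z in(69,40):print(z,proj(c,W(rs,(xo,0,z))))
E
```

```text
large (array([261, 100,  30,  31, 450], dtype=int32), (np.float64(275.5), np.float64(115.0)))
at 22.2 [ 496.3 -364.9  150.1] [ 0.2  0.4 -1.6] [-0.01  0.01  0.02] 0.543 72.2
(array([260, 101,  29,  30, 417], dtype=int32), (np.float64(274.0), np.float64(115.5)))
69 [274.12160241 113.2585739 ]
40 [274.35959652 114.31475165]
```

```bash
python3 - <<'E'
from h import *
rs=np.array([472.0,-365.6,.018]); x,y=-49.6,-.9
o=insert(rs,x,y); print(o)
if o:
    x+=o[0];y+=o[1];q=down(rs[2])
    print(r.movel(W(rs,(x,y,27)),q,speed=15,threshold=16)); p("press")
    r.wait(.2); print(r.movel(W(rs,(x,y,26)),q,speed=15,threshold=12)); p("press2")
E
```

```text
above 23.4 [ 422.5 -367.1   79.5] [ 0.3  0.2 -1. ] [-0.01  0.03  0.02] 0.535 72.2
(0, 0, False) 24.5 [ 422.5 -367.4   54.2] [-0.1 -0.3 -1.7] [ 0.03 -0.02 -0.  ] 0.54 72.2
(0, 0)
True
press 25.8 [ 422.5 -367.5   32.5] [-2.9  0.2 10.8] [-0.01  0.58 -0.06] 0.542 73.3
True
press2 26.2 [ 422.6 -367.5   32.5] [-3.8  0.4 11.8] [0.07 0.69 0.02] 0.541 73.4
```

```bash
python3 - <<'E'
from h import *
rs=np.array([472.0,-365.6,.018]);q=down(rs[2]);x,y=-49.6,-.9
print(r.movel(W(rs,(x,y,27)),q,speed=15,threshold=16)); p("press3")
r.set_gripper(1.0);r.wait(.2);p("open")
r.movel(W(rs,(x,y,125)),q,speed=120);r.movel(W(rs,(x-50,y,230)),q,speed=150);p("up")
im=r.snapshot("scene");cv2.imwrite("pics/f.png",im)
cv2.imwrite("pics/fc.png",cv2.resize(im[145:255,275:405],None,fx=5,fy=5,interpolation=cv2.INTER_CUBIC))
E
```

```text
True
press3 26.4 [ 422.6 -367.5   32.5] [-2.9 -0.4 13.7] [ 0.11  0.9  -0.03] 0.543 73.5
open 27.1 [ 422.5 -367.4   31.9] [-0.4 -0.   0.1] [-0.04  0.05 -0.02] 0.999 0.0
up 29.0 [ 372.4 -368.2  229.3] [-0.1 -0.7 -0.6] [-0.    0.03 -0.  ] 0.999 0.0
```

View pics/fc.png

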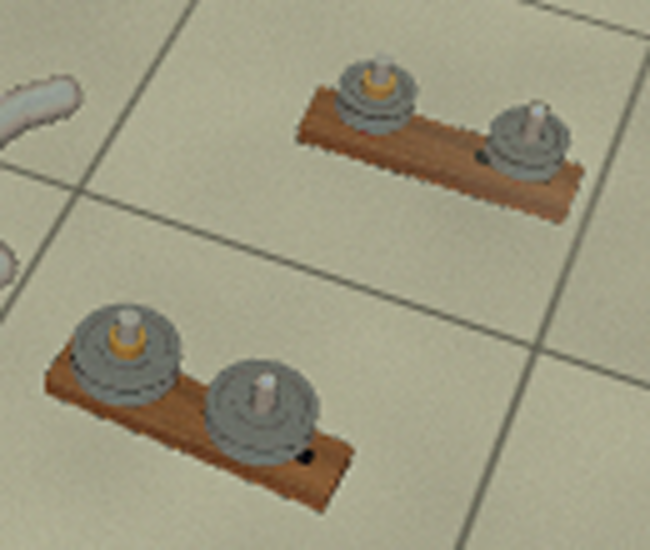

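Both wheels lie flat on their own posts: the large at (262,412) and the small at (528,142). They sit level with their samples, and the lines joining them run parallel to the bases.

```bash
python3 -c "
from workcell import r
print(r.hand_in())"
```

```text
the job is handed in; nothing more can be done
None
```

Both wheels are pressed home and released on the free posts of their own rows, and the job was handed in at about 29 s on the robot's clock; `hand_in` returned no verdict.

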